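# Close a lamp-column blank on its dowels and hold it pressed

### The arm

A 6-joint arm with a two-finger parallel gripper is mounted at the origin on the work surface. World frame = base frame: x ahead of the robot, y to its left, z up, the work surface at z = 0. Lengths are in mm, angles in rad, forces in N, time in s.
With the tool pointing down it reaches from about 350 to 775 mm from the base axis. Payload 7.3 kg.
Tool frame: the origin (TCP) lies at the very end of the fingers, on their centre line; the grasp point (between the pads) lies grip_point_offset behind it (grip_point_offset is the distance from the TCP to the grasp point, in mm); x points along the fingers, z is the direction in which the jaws open and shut, and the axes are right-handed (so a half turn about x gives the same grasp; the last joint's range is limited). The gripper opens to 92 mm and grips with 3 to 60 N. Pads are 19 mm wide; open, the fingers measure 130 mm over their backs; the gripper's body (75 mm by 190 mm) begins 47 mm behind the grasp point.
Start: joints at [1.175, 0.342, 1.524, -0, 1.275, -0.146], TCP at [129.769, 508.729, 226.741] pointing down, gripper open.
Joint ranges: [-2.53, 2.53], [-0.77, 2.02], [0.04, 2.7], [-1, 4.14], [0.28, 2.66], [-3.11, 3.11]. Speed limits (rad/s): [2.57, 2.57, 3.14, 3.14, 3.14, 3.14].

### API

Orientations are given as [roll, pitch, yaw] about the fixed x, y, z axes, in that order (R = Rz(yaw) Ry(pitch) Rx(roll)).
In Python, from plant import * gives the robot as it stands.
- The arm moves only by the tool send_rows, never from a script. Its argument "series" is text: rows parted by semicolons, each of 5 numbers parted by spaces: the gripper's target within -1 to 1 (fully open at 1, half-way at 0, shut at -1), then the shift along the tool's x, y, z in units of 30 mm (1.0 is 30 mm), then the turn about the tool's x in units of 5 degrees (1.0 is 5 degrees). A call has 1 to 8 rows; each row is the pose to reach, as a shift and turn from the pose commanded when the call began, along the tool's axes at that moment; what a row does not reach only later rows make up. A row lasts 1/8 s, in which the tool goes at most 62.5 mm and 10.7 degrees, less where a joint would pass 70% of its speed; a pose out of reach is approached as far as the arm can. A call with a gripper value outside its range is refused whole. The fingers move at their own pace and stop on an object; the grip force is fixed at half the most. Time passes only in rows, so rows that repeat a pose let the fingers close. It gives the time, the measured TCP pose, the force and the opening at its end, in the units of the state.
- get_obs(): the state, without advancing time (a new reading comes with each control period).
- capture(name): name is "scene" or "side" or "wrist"; returns a dict with "pixels" (400x640x3 uint8, red, green, blue), "mtx" (3x3 intrinsics, pixels), "R" (3x3) and "t" (3): a world point X has camera coordinates R X + t. Camera axes: x right, y down, z forward; pixel columns grow to the right and rows downward; lengths in mm; the calibration is good to about 2 mm. The wrist camera is an equidistant fisheye: a pixel r from the principal point sees the ray r / f radians off the axis. A picture is of the moment at which its call begins. There is no depth.
- close_job(): hands the job in, once; it reports no verdict.
Trained networks look in a picture, given as the dict that the camera call returned (one of the last four; its "shot" number tells which), for a name from the list of things; names that differ only in an ending like _2 or _b are one class to them, and where a whole thing is asked for, a point or a joint stands for the part that bears it (a point fixed in the world has none). Each returns a list of dicts, best first, with "score" (0 to 1); they miss things now and then, are a little off and sometimes report something else, mostly with a low value. They report only what shows in the picture. A call takes as long as a camera call. They do not tell look-alikes from the thing itself.
- cut_out(picture, thing): "pixels" (400x640 bool, what is visible of it).
- place_of(picture, thing): "point" ([x, y, z] in mm, in world coordinates, good to about 4 mm: a listed point, or the origin of a listed thing).
The state is a dict: "time": time; "joint_positions": joint angles; "dq": joint speeds; "tau": joint torques, N m; "tool_pos": TCP position; "tcp_rot": TCP orientation; "contact_force": force on the tool from outside, world axes, zero at the start; "moment": the same for the moment, N m; "grip_width": finger opening in mm.
Only numpy, scipy, OpenCV 4.12 (cv2) and the standard library are available. Lean on these libraries where they do the work, as an engineer would, in place of code of your own. Each camera call takes 0.05 s, during which the arm holds its last target.

### The job

The adhesive film is already on the two halves of this lamp-column blank and it wants a minute under hand pressure. Set the bench timer first, since you will have no hand free later: press and release the small round key to clear it, then the square key for one minute, then the long key to start, one key at a time. Then pick up the loose half, lower it onto the dowels of the half in the cradle until the joint is fully closed, and finish still pressing the pair firmly together (a push of about 15 N, no ramming) without letting go, leaving everything else on the bench where it is.

Things in the scene. Friction and masses are not known exactly. Their poses are not given: they have to be found in the camera images.
- key_clear (a joint): clear key of the timer: small round key, 21 mm across, the left one of three as seen from the robot. Value = how far it is pressed (m), 0 up, 0.005 fully down; a spring pushes back, 1.2 N at first and 4 N fully down
- key_minute (a joint): minute key of the timer: square, 22 mm, the middle one. Same travel and spring
- key_start (a joint): start key of the timer: long bar, 22 x 46 mm, long along the row, the right one. Same travel and spring
- key_clear_top (a point): centre of the top face of the round key. The keys stand 10 mm above the timer's face, tops 36 mm above the bench. The three tops lie in one row; round to square centre 48 mm, square to long 56 mm. Axes as the timer's: z up, x away from the robot towards the display, y along the row towards the round key
- key_minute_top (a point): centre of the top face of the square key, same axes
- key_start_top (a point): centre of the top face of the long key, same axes
- timer: the bench timer: grey plastic slab 100 (x) x 176 (y) x 26 mm fixed to the bench, with a dark tilted display along its far (+x) edge, rising to 45 mm above the bench; the key row lies 20 mm to the robot's side (-x) of its centre, so the display begins 30 mm from the key centres. Origin: centre of the underside
- upper_center (a point): centre of the loose half of the blank: a brown wooden bar 180 (its x) x 60 (its y) x 36 mm (its z, up), about 0.25 kg, lying on the bench joint face down. Its two long sides are upright from the joint face to 26 mm up, then bevelled 10 mm at 45 degrees. Grip it across its 60 mm width near the middle, fingertips a few mm above the joint face, clear of the other half
- upper_joint (a point): centre of the loose half's joint face (its underside), 18 mm below upper_center, same axes. The face has a 14 mm wide, 7 mm deep cable groove along x and two round holes, 12 mm across, 18 mm deep, mouths chamfered 1.5 mm, at (x, y) = (+62, +18.5) and (-62, -18.5) mm from this point. Both ways round (half a turn about z) fit the dowels
- lower: the half in the cradle, the same bar with its joint face up and groove along x; two dowels 10 mm in diameter with tapered noses stand 14 mm out of the joint face at (x, y) = (+62, +18.5) and (-62, -18.5) mm. Origin: centre of its underside; the joint face is 36 mm above it, 48 mm above the bench. When closed, the other half's centre is 54 mm above this origin, and its x axis lies along this x axis, either way round
- lower_center (a point): centre of the half in the cradle, 18 mm above its underside; same axes
- cradle: plywood gluing cradle screwed to the bench: base 250 (x) x 130 (y) x 12 mm, two long cleats and two end stops rising to 30 mm above the bench round the lower half, 18 mm below the joint face. The lower half lies loose in it with 1.5 to 2 mm of play. Origin: centre of the underside
- gouge: bystander: turning gouge, 440 mm long, 28 mm high, handle of turned wood; origin under its middle
- fclamp: bystander: steel bar clamp with a wooden handle, lying flat, 355 mm long, 85 mm wide, 30 mm high; origin under the middle of its bar
- chuck: bystander: four-jaw lathe chuck, 98 mm across, 62 mm high; origin under its centre
- bobbin: bystander: turned bobbin of light and dark wood, 54 mm across, 72 mm high; origin under its centre
- sandblock: bystander: cork sanding block 70 x 42 x 30 mm; origin under its centre
- penpot: bystander: white tub of pencils, 86 mm across, 175 mm high; origin under its centre
- oil: bystander: brown bottle of finishing oil, 58 mm across, 150 mm high; origin under its centre
- calipers: bystander: pair of steel callipers lying flat, 160 x 130 mm, 16 mm high; origin under its middle
Mind the look-alikes: they are no part of the job. What is shaped like the lower but blue or turquoise is not meant.

How it is judged:
By the outcome, as a careful person would: the job done as asked, in the order asked, and still so for the second after the job is handed in, while the arm keeps its last pose, push and grip.
It also fails if it takes over 58 s, if anything falls off the work surface, if the arm or the gripper's body presses on something with over 40 N, if the wrist force passes 120 N, or if a joint passes its speed limit or range.

## Working session

There is one attempt and no reset: what is moved stays moved. The work goes in short steps, Python scripts to look and compute and a tool call to move; the robot and the scene stay as the last step left them, time stands still between calls to the robot, and variables do not carry over. Pictures are saved under pics/ and viewed, and the job is handed in when it is done.

Besides the shell and the picture viewer there is one more tool, called after "Request:" by a JSON object that holds its "fn" and its "kwargs", one argument or row to a line. send_rows: Moves the arm, as the interface text tells. Its arguments: {"type":"object","properties":{"series":{"type":"string"}},"required":["series"]}

```bash
ls; mkdir -p pics
python3 - <<'E'
from plant import *
import cv2
o=get_obs();print(o)
for n in("scene","side","wrist"):
    c=capture(n);cv2.imwrite(f"pics/{n}0.png",c["pixels"][:,:,::-1]);print(n,c["mtx"].tolist(),c["R"].tolist(),c["t"].tolist())
    for th in("key_clear_top","key_minute_top","key_start_top","timer","upper_center","upper_joint","lower","lower_center","cradle"):
        print(th,[(r["point"],r["score"]) for r in place_of(c,th)][:4])
E
```

```text
pics
{'time': 0.0, 'joint_positions': array([ 1.17495652e+00,  3.42675289e-01,  1.52500294e+00,  1.37881468e-05,
        1.27536565e+00, -1.45990281e-01]), 'dq': array([-6.23311941e-05, -7.98948404e-04,  9.77058929e-04,  9.22937677e-04,
        4.27509148e-04,  1.18579468e-03]), 'tau': array([ 2.13301231e-03, -4.31249821e+01, -2.44223750e+01,  7.18952995e-02,
        5.58874710e-02, -1.19446186e-04]), 'tool_pos': array([129.62787251, 508.34254639, 226.07448119]), 'tcp_rot': array([ 2.98651723,  1.56934504, -1.97572531]), 'contact_force': array([-0.06771436, -0.30933077,  0.04163264]), 'moment': array([-0.02817727, -0.03035715, -0.02098198]), 'grip_width': 91.78530636986441}
scene [[396.2625625078232, 0.0, 326.3832694252924], [0.0, 396.2625625078232, 195.10553656198343], [0.0, 0.0, 1.0]] [[0.8517242288586093, 0.5237452892067439, -0.016022172416724708], [0.39806853831360534, -0.6666251755663182, -0.630200217475403], [-0.3407451786600607, 0.5303788715012313, -0.7762673353201224]] [-410.42824969282316, -165.04137636060884, 1432.0675620523086]
key_clear_top [([525.4, 338.1, 36.5], 0.37), 
[... 1352 characters left out ...]
3, 37.7], 0.26)]
cradle [([536.0, 28.6, -1.3], 0.65), ([510.0, 287.6, 34.2], 0.26)]
wrist [[309.70691628693146, 0.0, 320.97821531217755], [0.0, 309.70691628693146, 195.95195087730053], [0.0, 0.0, 1.0]] [[0.24674038261258585, 0.9690808634535402, -0.0012098249200218536], [0.9330304059020165, -0.23722375548281924, 0.27051645328324714], [0.2618653189151139, -0.06787613662230643, -0.962714591572558]] [-524.5075245587254, -34.24782795059794, 390.35609959084053]
key_clear_top []
key_minute_top []
key_start_top []
timer []
upper_center [([514.0, -331.5, 13.0], 0.89)]
upper_joint [([517.4, -332.7, 1.4], 0.7)]
lower [([224.2, -373.1, -1.6], 0.56)]
lower_center [([226.3, -371.7, 17.6], 0.97)]
cradle []
```

View images.

View pics/scene0.png

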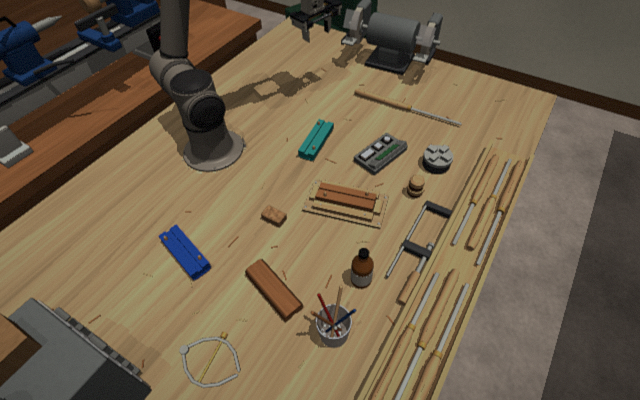

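View pics/side0.png

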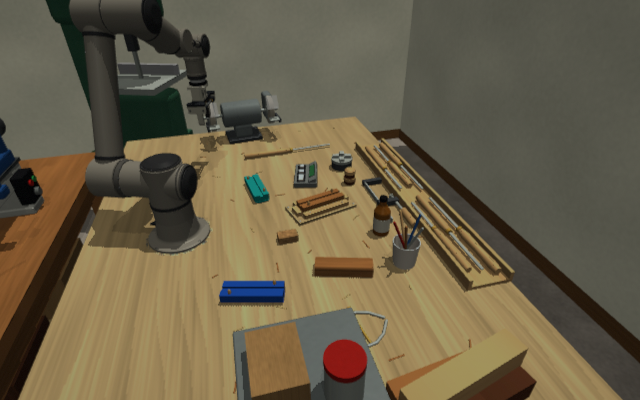

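View pics/wrist0.png

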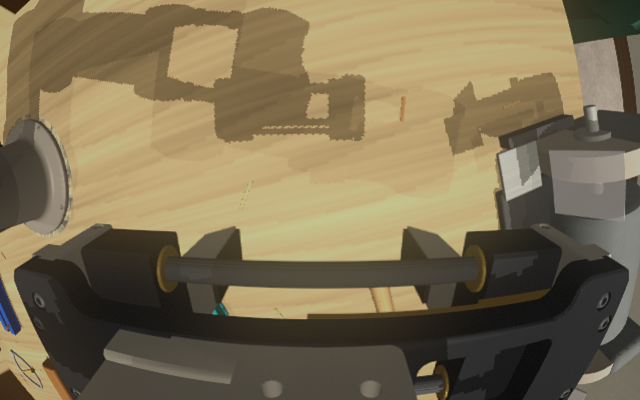

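```bash
cat > h.py <<'E'
from plant import *
import numpy as np, cv2
from scipy.spatial.transform import Rotation as Ro
def RT(o=None):
    o=o or get_obs(); return Ro.from_euler('xyz',o["tcp_rot"]).as_matrix(),np.array(o["tool_pos"])
def units(dw,o=None):
    R,_=RT(o); return np.round(R.T@np.array(dw,float)/30,3)
def proj(c,X,fish=False):
    X=np.atleast_2d(X); p=X@np.array(c["R"]).T+np.array(c["t"]); K=np.array(c["mtx"])
    if fish:
        r=np.hypot(p[:,0],p[:,1]); th=np.arctan2(r,p[:,2]); s=th/np.maximum(r,1e-9)
        return np.c_[K[0,0]*p[:,0]*s+K[0,2],K[1,1]*p[:,1]*s+K[1,2]]
    q=p/p[:,2:]; return (q@K.T)[:,:2]
def back(c,uv,z,fish=False):
    uv=np.atleast_2d(np.array(uv,float)); K=np.array(c["mtx"]); d=(uv-K[:2,2])/[K[0,0],K[1,1]]
    if fish:
        th=np.hypot(d[:,0],d[:,1]); d3=np.c_[d*(np.sin(th)/np.maximum(th,1e-9))[:,None],np.cos(th)]
    else: d3=np.c_[d,np.ones(len(d))]
    R=np.array(c["R"]); C=-R.T@np.array(c["t"]); D=d3@R
    s=(z-C[2])/D[:,2]; return (C+D*s[:,None])[:,:2]
E
python3 - <<'E'
from h import *
o=get_obs();R,p=RT(o);print(R.round(3))
c=capture("wrist");C=-np.array(c["R"]).T@np.array(c["t"]);print("cam in tool",R.T@(C-p), "axis in tool",R.T@np.array(c["R"])[2])
print("yaw needed: jaw z dir angle",np.degrees(np.arctan2(R[1,2],R[0,2])))
print(units([511-p[0],290-p[1],0]))
c=capture("scene")
for n,th,z in(("scene","upper_center",0),("side","upper_center",0),("scene","lower",0),("side","lower",0),("scene","timer",0)):
    c=capture(n)
    for i,m in enumerate(cut_out(c,th)[:4]):
        mm=m["pixels"].astype(np.uint8); ys,xs=np.nonzero(mm); print(n,th,m["score"],xs.mean(),ys.mean(),len(xs))
    im=c["pixels"][:,:,::-1]
s=capture("scene")["pixels"][:,:,::-1]
cv2.imwrite("pics/s1.png",cv2.resize(s[110:240,280:460],None,fx=4,fy=4,interpolation=cv2.INTER_CUBIC))
E
```

```text
[[ 0.    -0.969  0.247]
 [ 0.     0.247  0.969]
 [-1.    -0.     0.   ]]
cam in tool [-1.57701471e+02  7.28397604e+01 -6.13266751e-02] axis in tool [ 0.9627153  -0.27051443 -0.00109201]
yaw needed: jaw z dir angle 75.68825162997803
[ -0.    -14.116  -3.923]
scene upper_center 0.65 273.4263862332696 289.6781389420013 1569
scene upper_center 0.28 333.30049261083747 322.40323715693177 1421
side upper_center 0.94 343.07996323529414 267.2601102941176 1088
scene lower 0.91 315.26444159178436 140.66110397946085 779
scene lower 0.84 185.03763837638377 252.690036900369 1355
scene lower 0.74 346.09165154264974 197.32940108892922 1102
side lower 0.96 256.65346534653463 189.24257425742573 404
side lower 0.94 252.50106157112526 291.70842179759376 1413
side lower 0.79 320.1284403669725 200.17614678899082 545
side lower 0.45 341.02985074626866 161.2507462686567 335
scene timer 0.96 379.9840255591054 153.1996805111821 1252
```

View pics/s1.png

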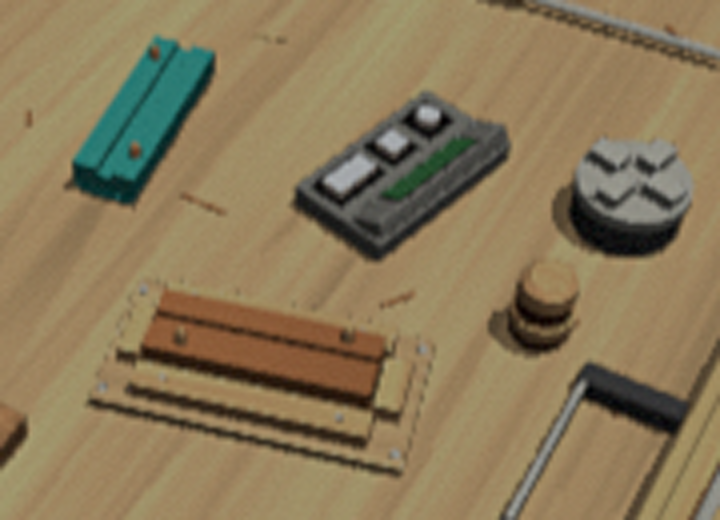

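Request:
{"fn": "send_rows", "kwargs": {
  "series": "-1 0 -2 -0.5 0;-1 0 -4 -1 0;-1 0 -6 -1.5 0;-1 0 -8 -2 0;-1 0 -10 -2.5 0;-1 0 -12 -3 0;-1 0 -14 -3.5 0;-1 0 -16 -4 0"
}}

```text
time: 3.15
tool_pos: [566.9, 272.6, 226.8]
tcp_rot: [-0.315, 1.57, 1.006]
contact_force: [1.4, 1.1, 0.0]
grip_width: 16.2
```

Run:
```python
from h import *
o=get_obs();print(o["tool_pos"],o["time"],o["grip_width"],o["joint_positions"])
c=capture("wrist");cv2.imwrite("pics/w1.png",c["pixels"][:,:,::-1])
for th in("key_clear_top","key_minute_top","key_start_top","timer","lower_center","lower"):
    print(th,[(r["point"],r["score"]) for r in place_of(c,th)][:4])
for th in("key_clear","key_minute","key_start","key_clear_top"):
  for m in cut_out(c,th)[:2]:
    ys,xs=np.nonzero(m["pixels"]); 
    if len(xs):print(th,m["score"],len(xs),xs.mean(),ys.mean(),back(c,[xs.mean(),ys.mean()],36,True))
```

```text
[566.89518851 272.60238439 226.79828152] 3.15 16.22044280101768 [ 3.26331724e-01  5.36876772e-01  1.21199004e+00  2.74152636e-04
  1.39239222e+00 -9.94575125e-01]
key_clear_top [([524.7, 336.3, 31.4], 0.69), ([532.4, 26.6, 26.4], 0.45)]
key_minute_top [([511.4, 289.2, 37.1], 0.81), ([501.4, 235.2, 35.1], 0.22)]
key_start_top [([502.7, 236.7, 32.3], 0.63)]
timer [([529.6, 280.8, -0.7], 0.72), ([523.3, 337.5, 35.0], 0.51)]
lower_center [([534.4, 26.5, 26.8], 0.79), ([523.3, 338.0, 31.3], 0.55)]
lower [([534.5, 28.8, 12.1], 0.7)]
key_clear 0.68 261 366.7662835249042 125.24521072796935 [[523.78425776 336.29721386]]
key_clear 0.56 5699 154.77838217231093 167.27250394806106 [[502.8054258   71.72909333]]
key_minute 0.67 12224 319.0832787958115 140.77421465968587 [[528.13205662 279.86507102]]
key_minute 0.57 394 324.5482233502538 124.63705583756345 [[511.95391245 290.29833137]]
key_start 0.65 727 273.85969738651994 125.10453920220083 [[497.80228737 235.08737177]]
key_start 0.65 1886 17.381230116648993 222.33510074231177 [[ 501.38262899 -292.85466679]]
key_clear_top 0.51 276 366.3152173913044 125.56521739130434 [[524.02204754 335.71273003]]
```

View pics/w1.png

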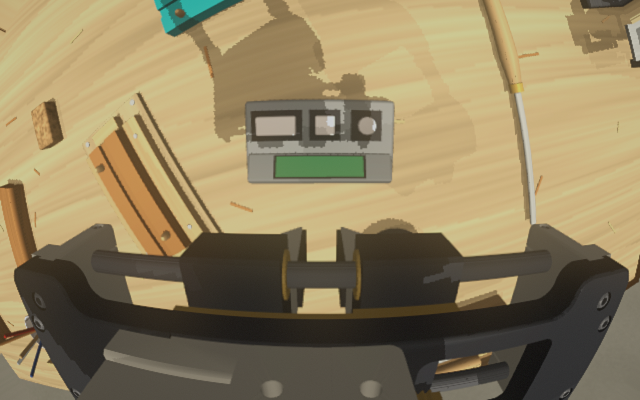

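Request:
{"fn": "send_rows", "kwargs": {
  "series": "-1 0 1 0.8 0;-1 1.5 1.91 1.7 0;-1 3 1.91 1.7 0;-1 4.5 1.91 1.7 0;-1 5.4 1.91 1.7 0;-1 5.8 1.91 1.7 0;-1 5.8 1.91 1.7 0;-1 5.8 1.91 1.7 0"
}}

```text
time: 4.7
tool_pos: [523.1, 337.9, 54.3]
tcp_rot: [-0.848, 1.568, 0.473]
contact_force: [-0.1, -0.4, 0.7]
grip_width: 0.5
```

Run:
```python
from h import *
o=get_obs();print(o["tool_pos"],o["time"],o["grip_width"],o["contact_force"]);R,p=RT(o)
print(units([523.9-p[0],336.2-p[1],0]), R.round(3))
c=capture("wrist");cv2.imwrite("pics/w2.png",c["pixels"][:,:,::-1])
```

```text
[523.13678831 337.8876799   54.27786574] 4.7 0.4803058106845584 [-0.07922992 -0.44575524  0.66639504]
[-0.    -0.039 -0.048] [[ 0.002 -0.969  0.247]
 [ 0.001  0.247  0.969]
 [-1.    -0.002  0.002]]
```

View pics/w2.png

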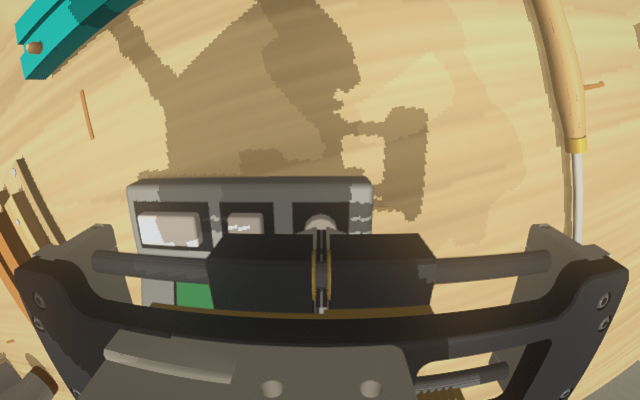

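Request:
{"fn": "send_rows", "kwargs": {
  "series": "-1 0.3 -0.04 -0.05 0;-1 0.5 -0.04 -0.05 0;-1 0.6 -0.04 -0.05 0;-1 0.65 -0.04 -0.05 0;-1 0.7 -0.04 -0.05 0;-1 0.7 -0.04 -0.05 0"
}}

```text
time: 5.5
tool_pos: [523.0, 335.5, 31.8]
tcp_rot: [2.603, 1.57, -2.359]
contact_force: [-1.6, -1.9, 3.9]
grip_width: 0.5
```

Request:
{"fn": "send_rows", "kwargs": {
  "series": "-1 0.06 0 0 0;-1 0.1 0 0 0;-1 0.1 0 0 0"
}}

```text
time: 5.88
tool_pos: [523.2, 335.7, 31.0]
tcp_rot: [-0.951, 1.57, 0.37]
contact_force: [-5.7, -4.3, 18.0]
grip_width: 0.8
```

Request:
{"fn": "send_rows", "kwargs": {
  "series": "-1 -0.3 0 0 0;-1 -0.75 0 0 0;-1 -0.75 0 0 0;-1 -0.75 0 -0.8 0;-1 -0.75 0 -1.58 0;-1 -0.75 0 -1.58 0;-1 -0.75 0 -1.58 0"
}}

```text
time: 6.75
tool_pos: [511.7, 290.3, 51.2]
tcp_rot: [-0.493, 1.57, 0.828]
contact_force: [0.1, 0.3, 0.5]
grip_width: 0.5
```

Run:
```python
from h import *
c=capture("wrist");cv2.imwrite("pics/w3.png",c["pixels"][150:350,100:450,::-1])
o=get_obs();p=o["tool_pos"];print(units([512-p[0],290.3-p[1],0]),p)
```

```text
[ 0.    -0.009 -0.003] [511.74735499 290.44284931  51.20255629]
```

View pics/w3.png

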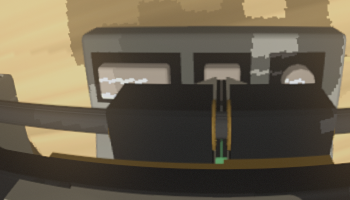

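Centred over the square key, round key back up. Press.

Request:
{"fn": "send_rows", "kwargs": {
  "series": "-1 0.3 0 0 0;-1 0.5 0 0 0;-1 0.6 0 0 0;-1 0.67 0 0 0;-1 0.71 0 0 0;-1 0.71 0 0 0;-1 0.71 0 0 0"
}}

```text
time: 7.68
tool_pos: [511.1, 290.0, 31.1]
tcp_rot: [-0.035, 1.57, 1.286]
contact_force: [-4.6, -0.2, 10.4]
grip_width: -0.0
```

Request:
{"fn": "send_rows", "kwargs": {
  "series": "-1 -0.3 0 0 0;-1 -0.75 0 0 0;-1 -0.75 0 0 0;-1 -0.75 0 -0.95 0;-1 -0.75 0 -1.88 0;-1 -0.75 0 -1.88 0;-1 -0.75 0 -1.88 0"
}}

```text
time: 8.55
tool_pos: [497.9, 235.4, 52.5]
tcp_rot: [-0.691, 1.57, 0.629]
contact_force: [-0.7, 0.0, -1.2]
grip_width: 0.5
```

Request:
{"fn": "send_rows", "kwargs": {
  "series": "-1 0.3 0 0 0;-1 0.5 0 0 0;-1 0.6 0 0 0;-1 0.68 0 0 0;-1 0.75 0 0 0;-1 0.75 0 0 0;-1 0.75 0 0 0"
}}

```text
time: 9.43
tool_pos: [497.2, 235.4, 31.1]
tcp_rot: [-0.068, 1.57, 1.253]
contact_force: [-5.2, 1.6, 12.1]
grip_width: -0.2
```

Request:
{"fn": "send_rows", "kwargs": {
  "series": "-1 -1 0 0 0;-1 -3 0 0 0;-1 -5 0 -0.5 0;0 -6.7 -1 -1.5 0;1 -6.7 -2.5 -3 0;1 -6.7 -4 -4.5 0;1 -6.7 -5.3 -5.7 0;1 -6.7 -5.3 -5.7 0"
}}

```text
time: 10.42
tool_pos: [610.7, 25.9, 229.9]
tcp_rot: [-2.949, 1.57, -1.633]
contact_force: [-0.5, 1.1, 0.2]
grip_width: 45.5
```

Run:
```python
from h import *
o=get_obs();print(o["tool_pos"],o["time"],o["joint_positions"].round(3))
c=capture("wrist");cv2.imwrite("pics/w4.png",c["pixels"][:,:,::-1]);cv2.imwrite("pics/w4raw.png",c["pixels"])
import pickle;pickle.dump(dict(c),open("w4.pkl","wb"))
for th in("lower_center","upper_center","lower"):
    print(th,[(r["point"],r["score"]) for r in place_of(c,th)][:4])
```

```text
[610.65120388  25.9333694  229.94616739] 10.425 [-8.200e-02  5.010e-01  1.265e+00 -1.000e-03  1.376e+00 -1.398e+00]
lower_center [([533.4, 26.7, 28.5], 0.89), ([225.7, -374.5, 18.6], 0.83)]
upper_center [([512.6, -333.6, 14.4], 0.94)]
lower [([227.5, -368.6, -0.1], 0.83), ([535.1, 29.0, 15.9], 0.6)]
```

View pics/w4.png

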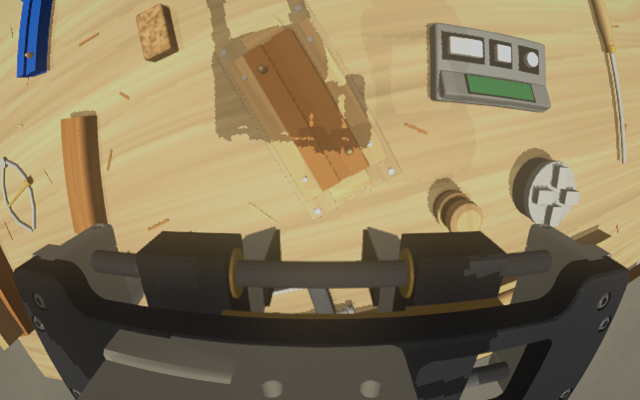

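Run:
```python
from h import *
im=cv2.imread("pics/w4.png")[10:205,215:385]
im=cv2.convertScaleAbs(im,alpha=1.6,beta=10)
cv2.imwrite("pics/w4z.png",cv2.resize(im,None,fx=3.07,fy=3.07,interpolation=cv2.INTER_CUBIC)[:598])
```

```text
(no output)
```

View pics/w4z.png

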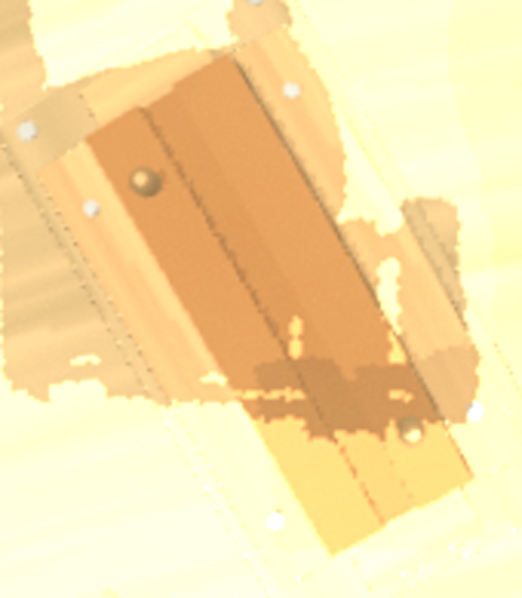

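```bash
cat >> h.py <<'E'
from scipy.optimize import least_squares
def fit(c,uv,loc,x0,fish=True):
    uv=np.array(uv,float);loc=np.array(loc,float)
    def W(p):
        cs,sn=np.cos(p[2]),np.sin(p[2]); return np.c_[p[0]+cs*loc[:,0]-sn*loc[:,1],p[1]+sn*loc[:,0]+cs*loc[:,1],loc[:,2]]
    r=least_squares(lambda p:(proj(c,W(p),fish)-uv).ravel(),x0,x_scale=[1,1,.01])
    return r.x,r.fun.reshape(-1,2)
E
python3 - <<'E'
from h import *
import pickle;c=pickle.load(open("w4.pkl","rb"))
z=np.array([(86,142),(236,57),(472,478),(335,553),(147,180),(411,428)])/3.07+[215,10]
w=back(c,z[:4],48,True);print(w.round(1),back(c,z[4:],60,True).round(1))
# image TL,TR,BR,BL
for y0 in (-np.pi/4,):
  d=w[3]-w[0];yaw=np.arctan2(d[1],d[0]);print("yaw0",yaw)
  loc=[(-90,-30,48),(-90,30,48),(90,30,48),(90,-30,48),(-62,-18.5,61),(62,18.5,61)]
  for k in([0,1,2,3,4,5],[0,1,2,3],[4,5]):
    x,r=fit(c,z[k],[loc[i] for i in k],[534,28,yaw]);print(x,np.degrees(x[2]),r.round(1).tolist())
E
```

```text
[[456.4 -23.2]
 [441.8  36.5]
 [611.8  80.3]
 [626.7  24.8]] [[479.4  -3.6]
 [586.8  62.2]]
yaw0 0.2746966528319905
[5.33721039e+02 2.94783162e+01 2.61200028e-01] 14.965659214653714 [[0.0, -1.7], [-1.8, -1.9], [1.5, 0.7], [-0.5, 1.7], [-1.1, -0.6], [1.6, 1.7]]
[5.34121756e+02 2.95789067e+01 2.61724872e-01] 14.995730532925748 [[0.2, -1.3], [-1.6, -1.6], [1.7, 1.0], [-0.3, 2.0]]
[5.33030303e+02 2.92957823e+01 2.59163310e-01] 14.8489638572137 [[-1.3, -1.2], [1.2, 1.2]]
```

Run:
```python
from h import *
c=capture("scene");s=capture("side")
for th in("penpot","oil","fclamp","sandblock"):
    print(th,[(np.round(r["point"]),r["score"]) for cc in (c,s) for r in place_of(cc,th)[:1]])
im=c["pixels"][:,:,::-1][245:345,230:370]
cv2.imwrite("pics/u1.png",cv2.resize(im,None,fx=5,fy=5,interpolation=cv2.INTER_CUBIC))
```

```text
penpot [(array([ 715., -347.,   -3.]), 0.85), (array([527., 283.,  -2.]), 0.6)]
oil [(array([ 703., -181.,   -5.]), 0.74), (array([ 700., -179.,   -1.]), 0.59)]
fclamp [(array([759.,  11.,  -3.]), 0.93), (array([757.,   8.,  -4.]), 0.91)]
sandblock [(array([ 372., -135.,   -1.]), 0.91), (array([ 369., -138.,    2.]), 0.65)]
```

View pics/u1.png

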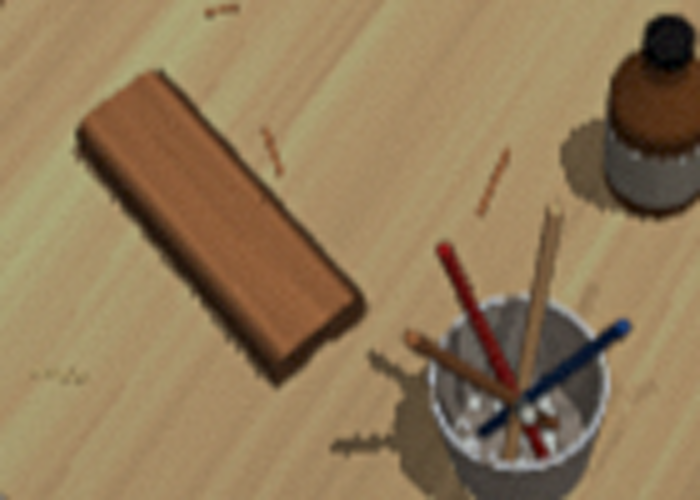

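Run:
```python
from h import *
c=capture("scene")
# long edges bottom-right side of face
pts=np.array([(80,130),(278,372),(158,72),(362,300)])/5+[230,245]
w=back(c,pts,26);print(w.round(1),[np.degrees(np.arctan2(*(w[i+1]-w[i])[::-1])) for i in(0,2)])
o=get_obs();R,p=RT(o);print(R.round(3),p,o["grip_width"],units([560-p[0],-335-p[1],0]))
```

```text
[[ 426.1 -331.1]
 [ 598.8 -386.5]
 [ 440.8 -279.9]
 [ 613.9 -332.5]] [np.float64(-17.75940766856483), np.float64(-16.9123933046567)]
[[ 0.    -0.969  0.247]
 [ 0.     0.247  0.969]
 [-1.    -0.     0.   ]] [609.20525242  30.12775537 230.96460032] 91.58434593780633 [-1.0000e-03 -1.4180e+00 -1.2199e+01]
```

Request:
{"fn": "send_rows", "kwargs": {
  "series": "1 0 -0.4 -2 0.64;1 0 -0.8 -4 0.64;1 0 -1.2 -6 0.64;1 0 -1.6 -8 0.64;1 0 -2 -10 0.64;1 0 -2.3 -12.3 0.64;1 0 -2.3 -12.3 0.64;1 0 -2.3 -12.3 0.64"
}}

```text
time: 12.18
tool_pos: [584.6, -344.8, 230.4]
tcp_rot: [0.679, 1.57, 1.943]
contact_force: [0.6, 0.1, 0.5]
grip_width: 91.3
```

Run:
```python
from h import *
o=get_obs();R,p=RT(o);print(p,o["time"],R.round(3),o["grip_width"])
c=capture("wrist");cv2.imwrite("pics/w5.png",c["pixels"][:,:,::-1])
import pickle;pickle.dump(dict(c),open("w5.pkl","wb"))
for th in("upper_center","upper_joint"):
    print(th,[(r["point"],r["score"]) for r in place_of(c,th)][:4])
im=cv2.convertScaleAbs(c["pixels"][0:240,240:410,::-1],alpha=1.5)
cv2.imwrite("pics/w5z.png",cv2.resize(im,None,fx=2.5,fy=2.5,interpolation=cv2.INTER_CUBIC))
```

```text
[ 584.60841544 -344.76600706  230.44311086] 12.175 [[-0.    -0.953  0.302]
 [ 0.001  0.302  0.953]
 [-1.     0.001  0.001]] 91.31436829279444
upper_center [([513.1, -331.2, 17.4], 0.95)]
upper_joint [([513.0, -335.4, 15.0], 0.28)]
```

View pics/w5.png

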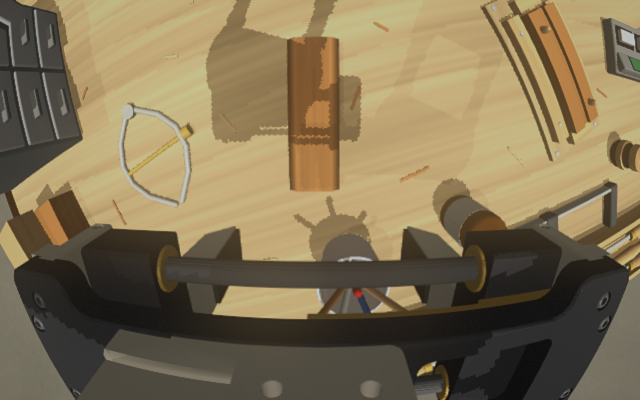

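View pics/w5z.png

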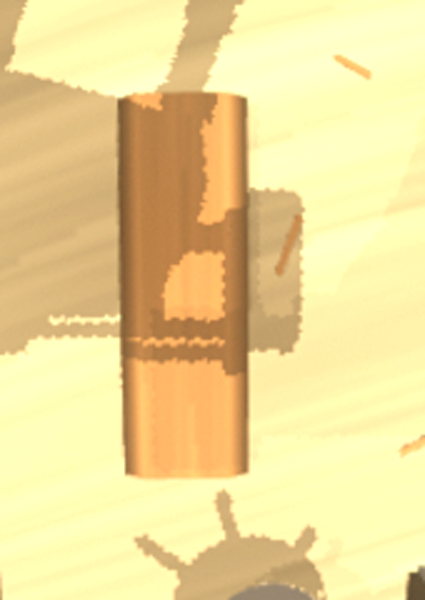

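Run:
```python
from h import *
import pickle;c=pickle.load(open("w5.pkl","rb"))
z=np.array([(119,100),(247,99),(248,472),(126,472),(183,94),(188,477)])/2.5+[240,0]-0.3
loc=[(-90,-30,26),(-90,30,26),(90,30,26),(90,-30,26),(-90,0,36),(90,0,36)]
x,r=fit(c,z,loc,[513,-331,-.3]);print(x,np.degrees(x[2]),r.round(1).tolist())
x,r=fit(c,z,loc,[513,-331,-.3]);
R,p=RT();print("jaw",np.degrees(np.arctan2(R[1,2],R[0,2])))
for d in([x[0]-p[0],x[1]-p[1],0],):print(units(d))
print(get_obs()["joint_positions"].round(3))
```

```text
[ 5.15564810e+02 -3.32141277e+02 -2.97843992e-01] -17.06520368660425 [[-0.3, -0.5], [0.5, -1.0], [0.6, 0.5], [-0.2, 1.0], [-0.2, -0.9], [-0.4, 0.9]]
jaw 72.59631232924173
[-0.     2.328 -0.355]
[-0.643  0.635  1.027  0.     1.479 -1.91 ]
```

Request:
{"fn": "send_rows", "kwargs": {
  "series": "1 0 1.5 -0.2 -0.07;1 1 2.33 -0.36 -0.07;1 2.8 2.33 -0.36 -0.07;1 4.6 2.33 -0.36 -0.07;1 6 2.33 -0.36 -0.07;1 6.8 2.33 -0.36 -0.07;1 7 2.33 -0.36 -0.07;1 7 2.33 -0.36 -0.07"
}}

```text
time: 13.32
tool_pos: [515.6, -333.3, 21.6]
tcp_rot: [-1.829, 1.57, -0.557]
contact_force: [-0.4, 0.3, 0.5]
grip_width: 92.0
```

Run:
```python
from h import *
import plant
o=get_obs();p=o["tool_pos"];print(p,o["time"],o["grip_width"],o["contact_force"],units([515.5-p[0],-332.1-p[1],7-p[2]]),getattr(plant,"grip_point_offset",None))
c=capture("wrist");cv2.imwrite("pics/w6.png",c["pixels"][:,:,::-1])
```

```text
[ 515.64800849 -333.3023592    21.64841646] 13.325 91.99358782495308 [-0.39384997  0.28701096  0.46406216] [0.488 0.017 0.037] 18.8
```

View pics/w6.png

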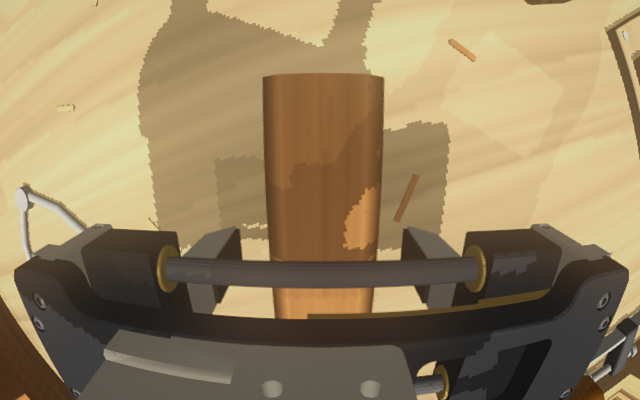

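Request:
{"fn": "send_rows", "kwargs": {
  "series": "1 0.3 0.02 0.03 0;1 0.5 0.02 0.03 0;1 0.56 0.02 0.03 0;1 0.56 0.02 0.03 0"
}}

```text
time: 13.88
tool_pos: [514.6, -332.8, 3.9]
tcp_rot: [0.926, 1.571, 2.197]
contact_force: [-0.6, 0.1, 0.3]
grip_width: 91.6
```

Request:
{"fn": "send_rows", "kwargs": {
  "series": "0.3 -0.02 0 0 0;0 -0.02 0 0 0;-0.5 -0.02 0 0 0;-1 -0.02 0 0 0;-1 -0.02 0 0 0;-1 -0.02 0 0 0;-1 -0.02 0 0 0"
}}

```text
time: 14.75
tool_pos: [514.7, -332.7, 4.8]
tcp_rot: [-0.441, 1.571, 0.83]
contact_force: [-0.2, 0.2, 0.3]
grip_width: 59.9
```

Request:
{"fn": "send_rows", "kwargs": {
  "series": "-1 -0.5 0 0 0;-1 -1.5 0 0 0;-1 -3 0 0 0;-1 -4.5 0.3 1 -1;-1 -4.5 0.8 3 -2;-1 -4.5 1.2 5 -3;-1 -4.5 1.7 7 -4;-1 -4.5 2.2 9 -5"
}}

```text
time: 15.75
tool_pos: [531.2, -53.5, 140.6]
tcp_rot: [-1.954, 1.57, -0.244]
contact_force: [1.2, 0.3, -2.1]
grip_width: 59.8
```

Run:
```python
from h import *
o=get_obs();R,p=RT(o);y=np.degrees(np.arctan2(R[1,2],R[0,2]));print(p,o["time"],o["grip_width"],o["contact_force"],R.round(3),"jaw",y,units([533.8-p[0],29.4-p[1],0],o))
c=capture("wrist");cv2.imwrite("pics/w7.png",c["pixels"][:,:,::-1])
import pickle;pickle.dump(dict(c),open("w7.pkl","wb"))
```

```text
[531.15784948 -53.54618398 140.60990202] 15.75 59.75975616987566 [ 1.19593932  0.29138061 -2.14270618] [[ 0.001 -0.99  -0.139]
 [-0.    -0.139  0.99 ]
 [-1.    -0.001 -0.   ]] jaw 97.98363061769736 [-1.000e-03 -4.710e-01  2.726e+00]
```

View pics/w7.png

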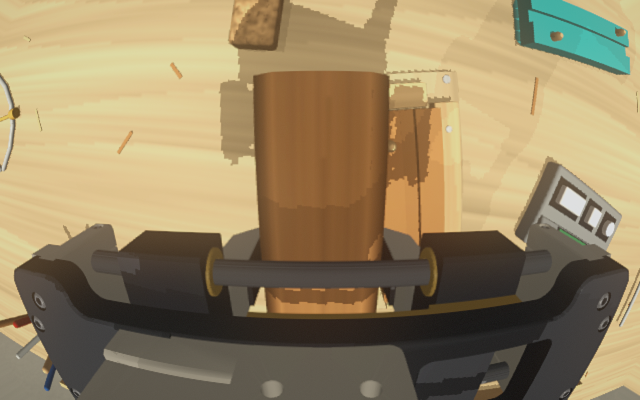

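Run:
```python
from h import *
import pickle;c=pickle.load(open("w7.pkl","rb"))
R,p=RT();f=p[2]-5
for a in(0,):
  z=np.array([(255,78),(389,77),(322,71.5)])
  loc=[(-90,-30,f+26),(-90,30,f+26),(-90,0,f+36)]
  yaw=np.arctan2(R[1,2],R[0,2])-np.pi/2
  W=lambda dx,dy,dp=0:np.array([[p[0]+np.cos(yaw)*(l[0]+dx)-np.sin(yaw)*(l[1]+dy),p[1]+np.sin(yaw)*(l[0]+dx)+np.cos(yaw)*(l[1]+dy),l[2]] for l in loc])
  r=least_squares(lambda q:(proj(c,W(*q),True)-z).ravel(),[0,0]);print(r.x,r.fun.reshape(-1,2).round(1).tolist())
im=cv2.convertScaleAbs(c["pixels"][50:260,220:480,::-1],alpha=1.4)
cv2.imwrite("pics/w7z.png",cv2.resize(im,None,fx=2.8,fy=2.8,interpolation=cv2.INTER_CUBIC))
```

```text
[ 0.62067391 -6.4636166 ] [[-1.2, -0.5], [1.1, -0.4], [0.0, 0.8]]
```

View pics/w7z.png

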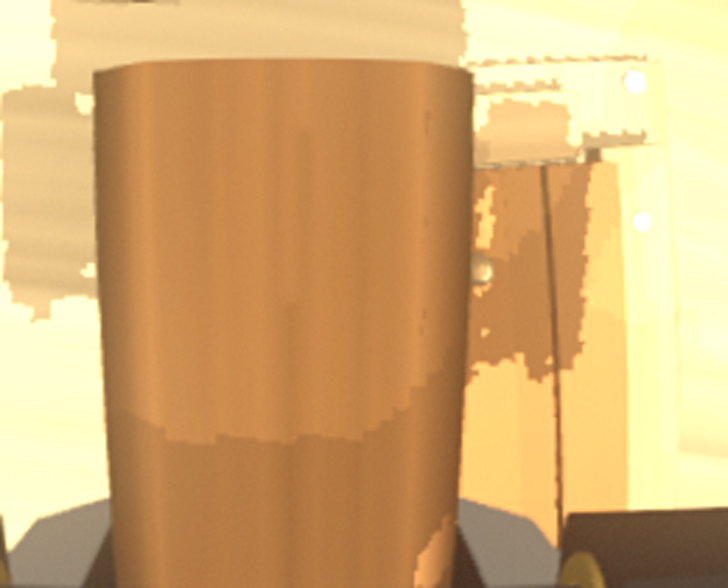

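Run:
```python
from h import *
c=capture("wrist");o=get_obs();R,p=RT(o);print(p,o["tcp_rot"],np.degrees(np.arctan2(R[1,2],R[0,2])))
import pickle;pickle.dump(dict(c),open("w8.pkl","wb"))
im=cv2.convertScaleAbs(c["pixels"][50:260,220:480,::-1],alpha=1.4)
cv2.imwrite("pics/w8z.png",cv2.resize(im,None,fx=2.8,fy=2.8,interpolation=cv2.INTER_CUBIC))
```

```text
[530.73113888 -49.64855134 140.50183359] [-0.04663287  1.56887658  1.66871188] 98.28201955218142
```

View pics/w8z.png

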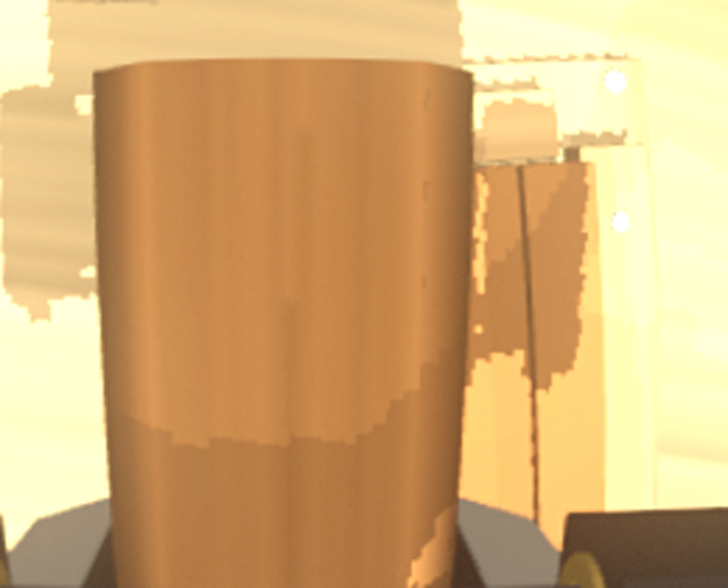

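Run:
```python
from h import *
import pickle;c=pickle.load(open("w8.pkl","rb"))
a=np.radians(15);lo=lambda x,y,z:[533.8+np.cos(a)*x-np.sin(a)*y,29.4+np.sin(a)*x+np.cos(a)*y,z]
print(((proj(c,[lo(-90,30,48),lo(0,30,48),lo(50,30,48),lo(-90,7,48),lo(0,7,48)],True)-[220,50])*2.8).round(0))
o=get_obs();p=o["tool_pos"];R,_=RT(o)
f=p[2]-5;b=np.arctan2(R[1,2],R[0,2])-np.pi/2
lo=lambda x,y,z:[p[0]+np.cos(b)*x-np.sin(b)*y,p[1]+np.sin(b)*x+np.cos(b)*y,z]
print(((proj(c,[lo(-89.4,-30,f+26),lo(-89.4,30,f+26),lo(-89.4,0,f+36)],True)-[220,50])*2.8).round(0))
print(np.degrees(b),units([533.2-p[0],29.2-p[1],75-p[2]],o),o["contact_force"])
```

```text
[[597. 163.]
 [608. 449.]
 [605. 587.]
 [525. 167.]
 [541. 458.]]
[[ 73.  71.]
 [455.  70.]
 [262.  57.]]
8.28201955218143 [ 2.188 -0.46   2.585] [ 0.30326868 -0.93588462 -3.02828649]
```

Run:
```python
from h import *
c=capture("wrist");o=get_obs();R,p=RT(o);print(p)
import pickle;pickle.dump(dict(c),open("w9.pkl","wb"))
im=cv2.resize(cv2.convertScaleAbs(c["pixels"][50:260,220:480,::-1],alpha=1.4),None,fx=2.8,fy=2.8,interpolation=cv2.INTER_CUBIC)
a=np.radians(15);lo=lambda x,y,z:[533.8+np.cos(a)*x-np.sin(a)*y,29.4+np.sin(a)*x+np.cos(a)*y,z]
b=np.arctan2(R[1,2],R[0,2])-np.pi/2;f=p[2]-5
up=lambda x,y,z:[p[0]+np.cos(b)*x-np.sin(b)*y,p[1]+np.sin(b)*x+np.cos(b)*y,z]
L=[lo(-90,30,48),lo(-45,30,48),lo(0,30,48),lo(40,30,48),lo(-90,7,48),lo(-45,7,48),lo(0,7,48)]+[up(-89.4,-30,f+26),up(-89.4,30,f+26),up(-89.4,0,f+36),up(-40,-30,f+26),up(-40,30,f+26)]
for q in (proj(c,L,True)+.5-[220,50])*2.8: cv2.drawMarker(im,(int(q[0]),int(q[1])),(255,0,0),0,8,1)
cv2.imwrite("pics/w9z.png",im)
```

```text
[531.11964534 -52.50339699 140.51368714]
```

View pics/w9z.png

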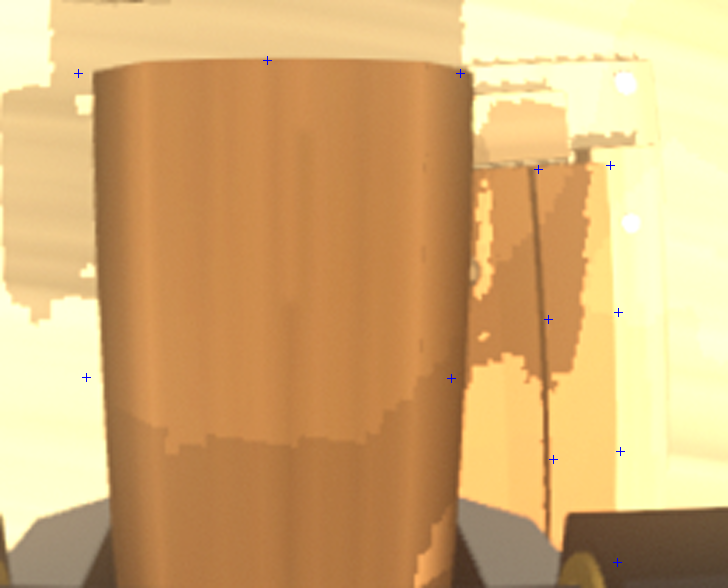

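Request:
{"fn": "send_rows", "kwargs": {
  "series": "-1 0 -0.1 0.7 -0.4;-1 0 -0.25 1.4 -0.8;-1 0 -0.4 2.1 -1.1;-1 0 -0.45 2.5 -1.3;-1 0 -0.47 2.7 -1.42;-1 0 -0.47 2.7 -1.42;-1 0 -0.47 2.7 -1.42;-1 0 -0.47 2.7 -1.42"
}}

```text
time: 16.9
tool_pos: [534.2, 26.4, 139.7]
tcp_rot: [1.397, 1.571, -3.055]
contact_force: [-0.5, 0.3, -1.3]
grip_width: 60.0
```

Run:
```python
from h import *
for i in range(3):
    c=capture("wrist");o=get_obs();R,p=RT(o);print(p,o["dq"].round(3))
print("jaw",np.degrees(np.arctan2(R[1,2],R[0,2])),units([533.2-p[0],29.2-p[1],75-p[2]],o),o["contact_force"])
im=cv2.resize(cv2.convertScaleAbs(c["pixels"][50:260,220:480,::-1],alpha=1.4),None,fx=2.8,fy=2.8,interpolation=cv2.INTER_CUBIC)
b=np.arctan2(R[1,2],R[0,2])-np.pi/2;f=p[2]-5
up=lambda x,y,z:[p[0]+np.cos(b)*x-np.sin(b)*y,p[1]+np.sin(b)*x+np.cos(b)*y,z]
L=[up(-89.4,-30,f+26),up(-89.4,30,f+26),up(-89.4,0,f+36),up(-40,-30,f+26),up(-40,30,f+26)]
for q in (proj(c,L,True)+.5-[220,50])*2.8: cv2.drawMarker(im,(int(q[0]),int(q[1])),(255,0,0),0,8,1)
cv2.imwrite("pics/w10z.png",im)
C=-np.array(c["R"]).T@np.array(c["t"]);print("cam in tool",R.T@(C-p))
```

```text
[534.18226452  26.43306271 139.70821003] [0.003 0.001 0.003 0.    0.001 0.001]
[534.20413423  26.51969475 139.71839457] [ 0.002  0.002 -0.    -0.     0.001 -0.002]
[534.17988418  26.59269791 139.67620857] [ 0.001 -0.    -0.    -0.001 -0.    -0.003]
jaw 104.91473579107529 [2.156 0.009 0.092] [-0.35998071  0.12890645 -1.95184809]
cam in tool [-1.57709962e+02  7.28749418e+01 -4.68055207e-03]
```

View pics/w10z.png

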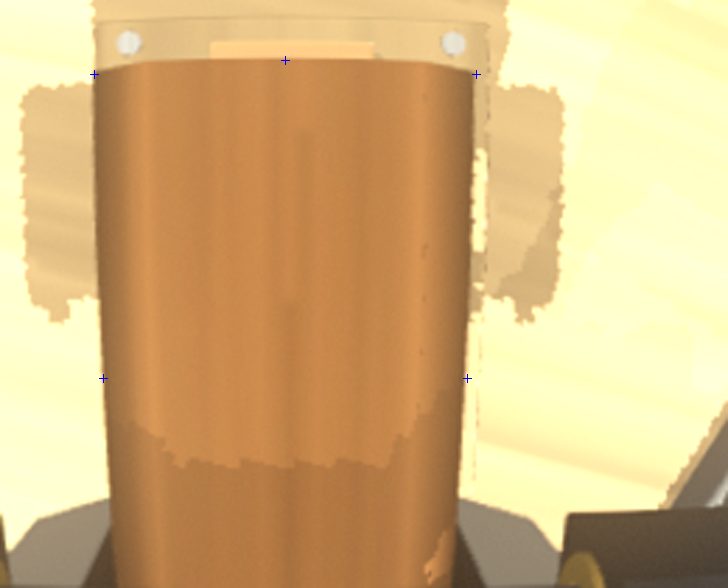

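Request:
{"fn": "send_rows", "kwargs": {
  "series": "-1 0 0.01 0.09 -0.02;-1 0.8 0.01 0.09 -0.02;-1 1.6 0.01 0.09 -0.02;-1 2.1 0.01 0.09 -0.02;-1 2.25 0.01 0.09 -0.02;-1 2.25 0.01 0.09 -0.02;-1 2.25 0.01 0.09 -0.02"
}}

```text
time: 17.92
tool_pos: [533.8, 29.4, 73.0]
tcp_rot: [-1.867, 1.569, -0.034]
contact_force: [0.2, 0.1, -2.8]
grip_width: 59.9
```

Run:
```python
from h import *
o=get_obs();R,p=RT(o);print(p,o["time"],"jaw",np.degrees(np.arctan2(R[1,2],R[0,2])),units([533.2-p[0],29.2-p[1],53-p[2]],o),o["contact_force"])
for n,(y0,y1,x0,x1) in dict(scene=(160,240,280,410),side=(150,240,270,380)).items():
    c=capture(n);cv2.imwrite(f"pics/{n}11.png",cv2.resize(c["pixels"][y0:y1,x0:x1,::-1],None,fx=5.5,fy=5.5,interpolation=cv2.INTER_CUBIC))
```

```text
[533.77137148  29.35180181  72.99981887] 17.925 jaw 105.04075282970805 [0.667 0.021 0.   ] [ 0.17232665  0.05172344 -2.83498274]
```

View pics/scene11.png

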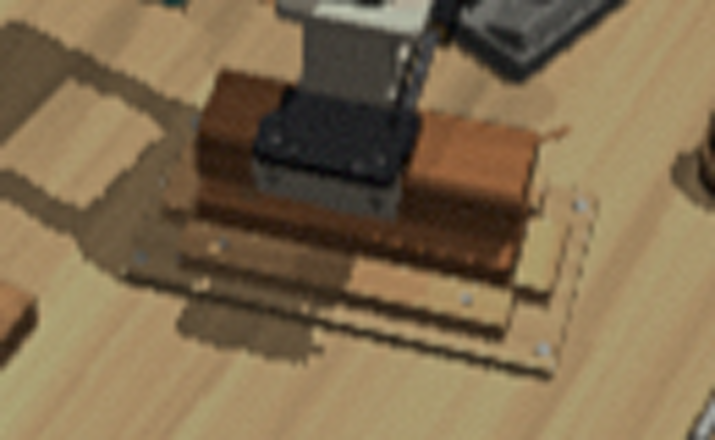

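View pics/side11.png

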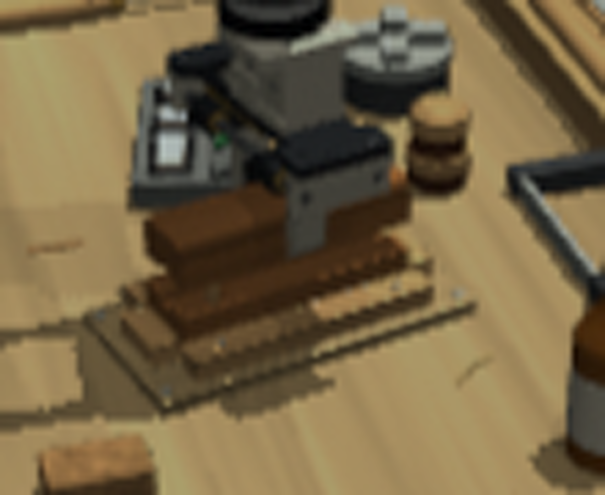

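Request:
{"fn": "send_rows", "kwargs": {
  "series": "-1 0.1 0.02 0 0;-1 0.18 0.02 0 0;-1 0.25 0.02 0 0;-1 0.32 0.02 0 0;-1 0.32 0.02 0 0"
}}

```text
time: 18.65
tool_pos: [532.5, 29.2, 62.4]
tcp_rot: [1.077, 1.57, 2.91]
contact_force: [-0.1, 0.6, -2.1]
grip_width: 59.8
```

Request:
{"fn": "send_rows", "kwargs": {
  "series": "-1 0.07 0 0 0;-1 0.14 0 0 0;-1 0.2 0 0 0;-1 0.25 0 0 0;-1 0.28 0 0 0;-1 0.28 0 0 0"
}}

```text
time: 19.4
tool_pos: [532.6, 29.2, 54.1]
tcp_rot: [0.57, 1.571, 2.404]
contact_force: [0.1, -0.2, -2.0]
grip_width: 60.0
```

Request:
{"fn": "send_rows", "kwargs": {
  "series": "-1 0.03 0 0 0;-1 0.06 0 0 0;-1 0.06 0 0 0;-1 0.06 0 0 0"
}}

```text
time: 19.9
tool_pos: [532.7, 29.2, 52.7]
tcp_rot: [-1.712, 1.57, 0.122]
contact_force: [-2.2, -1.5, 3.8]
grip_width: 59.6
```

Request:
{"fn": "send_rows", "kwargs": {
  "series": "-1 0.02 0 0 0;-1 0.04 0 0 0;-1 0.04 0 0 0;-1 0.04 0 0 0"
}}

```text
time: 20.4
tool_pos: [532.7, 29.2, 52.7]
tcp_rot: [-1.853, 1.57, -0.019]
contact_force: [-5.7, -0.3, 14.9]
grip_width: 60.0
```

Run:
```python
from h import *
for n,(y0,y1,x0,x1) in dict(scene=(160,240,280,410),side=(150,240,270,380)).items():
    c=capture(n);cv2.imwrite(f"pics/{n}12.png",cv2.resize(c["pixels"][y0:y1,x0:x1,::-1],None,fx=5.5,fy=5.5,interpolation=cv2.INTER_CUBIC));print(get_obs()["contact_force"].round(1),get_obs()["moment"].round(2))
    cv2.imwrite(f"pics/{n}full.png",c["pixels"][:,:,::-1])
c=capture("wrist");cv2.imwrite("pics/w12.png",c["pixels"][:,:,::-1]);o=get_obs();print(o["contact_force"],o["tool_pos"],o["time"])
```

```text
[-4.9  0.3 14. ] [ 0.15  0.94 -0.03]
[-5.  -0.3 14.2] [0.22 0.95 0.04]
[-5.11930252e+00 -9.15496352e-03  1.37283293e+01] [532.69038851  29.22217712  52.69489634] 20.55
```

View pics/scene12.png

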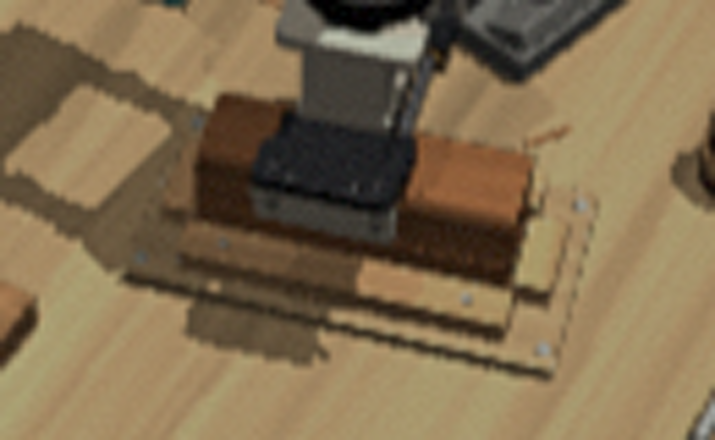

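View pics/side12.png

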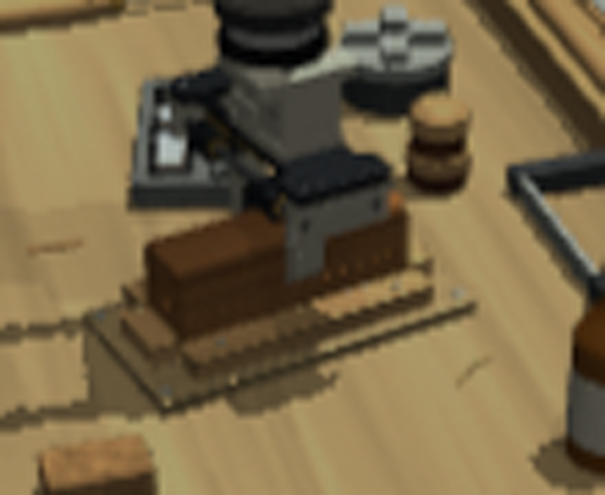

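View pics/scenefull.png

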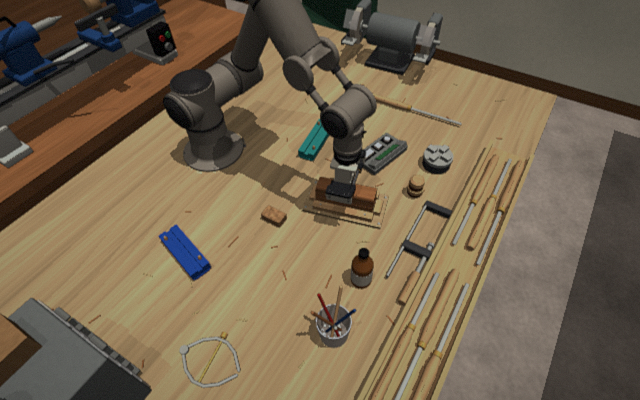

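Run:
```python
from h import *
print(close_job()); o=get_obs();print(o["time"],o["contact_force"],o["tool_pos"],o["grip_width"])
```

```text
the job is handed in; nothing more can be done
None
the job is handed in; nothing more can be done
```

I pressed the clear, minute and start keys in order. I then set the loose half on the dowels of the half in the cradle, and handed in at about 20.6 s with the gripper still holding and pressing the pair.

**Keys:** The clear, minute and start keys went fully down, at peaks of about 18 N, 10 N and 12 N, and I lifted clear of each before moving on. The timer display was not read, so the evidence is the tip height of 31 mm (5 mm of travel) at each press. A picture also showed the round key back up after its press.

**Joint:** The half went on without noticeable resistance. The tool stopped at 52.7 mm, which puts the joint face at about 47.9 mm against 48 mm nominal. Both outside views show the two halves closed as one block.

**Push:** The last reading before handing in was about 14 N on the wrist. The held bar weighs about 2.5 N, so the joint carries about 16 N. There is also a steady sideways force of about 5 N.

**Checks that disagreed:** Some in-hand measurements taken while the arm was still swinging were 3 to 6 mm off. They agreed with the picture to about a pixel once the arm settled.

**Bench:** In the last pictures, nothing else on the bench appeared moved.

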